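# Present a sample jar to the code reader and hold its shutter pin back

### The arm

A 7-joint arm with a two-finger parallel gripper is mounted at the origin on a cart in front of the work surface, level with it; the furniture and walls round the work are solid. World frame = base frame: x ahead of the robot, y to its left, z up, the work surface at z = 0. Lengths are in m, angles in rad, forces in N, time in s.
With the tool pointing down it reaches from about 0.35 to 0.9 m from the base axis. Payload 8.1 kg.
Tool frame: the origin (TCP) lies on the centre line of the jaws, within the pads' length; the fingertips stand 22 mm ahead of it and the grasp point (between the pads) lies 3 mm ahead of it; x points along the fingers, y is the direction in which the jaws open and shut, and the axes are right-handed (so a half turn about x gives the same grasp; the last joint's range is limited). The gripper opens to 85 mm and grips with 20 to 120 N. Pads are 22 mm wide; open, the fingers measure 114 mm over their backs; the gripper's body (76 mm by 85 mm) begins 54 mm behind the grasp point. The pads swing forward as they close: fully open they stand 13 mm farther back than shut.
Start: joints at [1.157, 0.434, 0.025, 1.573, -0.012, 1.134, -0.075], TCP at [0.191, -0.595, 0.253] pointing down, gripper open.
Joint ranges: [-2.62, 2.62], [-0.44, 2.09], [-1.27, 1.32], [0.08, 2.57], [-1.32, 4.46], [0.12, 2], [-2.74, 2.74]. Speed limits (rad/s): [2.22, 2.22, 3.01, 3.01, 3.14, 3.14, 3.14].

### API

Orientations are given as a rotation vector (axis times angle).
In Python, from station import ctrl, viewer, job gives the robot as it stands.
- The arm moves only by the tool arm_command, never from a script. Its argument "deltas" is a list of rows, each a list of 5 numbers: the shift along the tool's x, y, z in m, then the turn about the tool's x in degrees, then the closure, from -1 (fully open) to 1 (shut). In form: [[dx, dy, dz, turn, claw], ...]. A call has 1 to 8 rows; each row shifts and turns the commanded pose from where the row before left it, along the tool's axes as they then stand; what a row does not reach is not made up. A row lasts 1/12 s, in which the tool goes at most 41.7 mm and 7.16 degrees, less where a joint would pass 70% of its speed; a pose out of reach is approached as far as the arm can. A call is refused whole if a number of a shift passes 0.0417 or a number of a turn 7.16, either way. A call with a gripper value outside its range is refused whole. The fingers move at their own pace and stop on an object; the grip force is fixed at half the most. Time passes only in rows, so rows that do not move let the fingers close. It gives the time, the measured TCP pose, the force and the opening at its end, in the units of the state.
- ctrl.read_state(): the state, without advancing time (a new reading comes with each control period).
- viewer.capture(name): name is "side" or "top"; returns the picture (384x512x3 uint8, blue, green, red); there is no depth.
- viewer.get_calibration(name): a dict with "intrinsics" (3x3 intrinsics, pixels), "dist" ([k1, k2, p1, p2, k3] as OpenCV has them; the pictures are not rectified), "cam_to_world" (4x4, takes a point from camera to world coordinates). Camera axes: x right, y down, z forward; pixel columns grow to the right and rows downward; lengths in m; the calibration is good to about 2 mm. A picture is of the moment at which its call begins. get_calibration takes no time and is no camera call.
- job.hand_in(): hands the job in, once; it reports no verdict.
The state is a dict: "time_s": time; "qpos": joint angles; "joint_velocities": joint speeds; "joint_efforts": joint torques, N m; "tool_pos": TCP position; "ee_rot": TCP orientation; "wrist_force": force on the tool from outside, world axes, zero at the start; "ft_torque": the same for the moment, N m; "width": opening from 0.0 (shut) to 1.0 (fully open).
Only numpy, scipy, OpenCV 4.12 (cv2) and the standard library are available. Lean on these libraries where they do the work, as an engineer would, in place of code of your own. Each camera call takes 0.05 s, during which the arm holds its last target. There are 200 camera calls.

### The job

Turn the sample jar on the reader's stand so that its bar-code plate squarely faces the reader's window, and let go of it there, upright on its stand. Then pull the reader's sprung shutter pin fully back by its rod or head, so that its tip is clear of the seat hole and the window is uncovered, and finish while still holding it pulled back: the reader reads only as long as it is held. Leave the jar facing the window and do not disturb the other things on the bench.

Things in the scene. Friction and masses are not known exactly. Their poses are not given: they have to be found in the camera images.
- reader: Code reader, fixed on the bench: aluminium base plate 104 (x) x 183 (y) x 8 mm with a grey block 80 x 40 mm, top 82 mm above the bench, its front face at y = 90 mm looking back (-y) at the jar. Origin: underside of the plate, below the centre of the jar stand; z up, y from the stand to the block, x parallel to the shutter pin, which is pulled toward -x.
- seat (a point): Mouth of the seat hole, 36 mm above the bench, in the lug at the reader's x = +40 mm, y = 82 mm. A like lug at x = -40 mm guides the pin and bears a spring barrel, 17 mm thick, ending at x = -60 mm. Lugs are 12 mm thick, 48 mm high above the bench. At rest the pin's tip sits 8 mm deep in the hole.
- stand (a point): Centre of the jar stand, on the top of the base plate (8 mm above the bench). A rim 6 mm high and 57 mm across inside locates the jar; the jar turns freely inside it.
- window (a point): Centre of the reader's window (18 x 20 mm) in the block's front face, 52 mm above the bench, behind the shutter blade. The window looks along the reader's -y axis at the jar.
- jar: Loose round sample jar, 52 mm across, 75 mm high, dark with a white lid (51 mm across, 53 to 75 mm above the foot; does not come off), about 0.13 kg, on the stand. Origin: centre of its foot; z up; x points to its code plate; a 24 mm rib on the lid, 3 mm high, runs from the centre to the plate side. Starts with the plate 0.6 to 2.4 rad anticlockwise (from above) of the window, on the pin head's side.
- code (a point): Centre of the face of the jar's code plate: a flat white plate with dark bars, 24 mm wide and 28 mm high, 29.5 mm from the jar's axis and 18 to 46 mm above its foot. It faces along the jar's x axis; turned right, that is the reader's +y axis.
- shutter_pin (a joint): Travel of the shutter pin in m: 0 = seated, tip in the seat hole and blade over the window; 0.026 = fully back at its stop, tip out of the hole, window uncovered. It slides along the reader's -x axis. A spring pushes it home with about 7 N at 0 and 10 N fully back; let go, it returns at once.
- pin_rod (a point): Point on the axis of the pin's bare rod, where to grip: steel, 10 mm thick, level, 36 mm above the bench, along the reader's x axis. At rest 45 mm of bare rod show between spring barrel and pull head (28 mm on the barrel's side of this point, 17 mm on the head's). Moves with the pin.
- pin_head (a point): Centre of the pin's black round pull head, 22 mm across, 14 mm long, same axis as the rod, at its free end. It lies outside the base plate over the bare bench and moves with the pin.
- other_jar: Bystander: loose teal jar without code plate, 60 mm across, 90 mm high, left of the reader. Origin: centre of its foot.
- timer: Bystander: small bench timer lying on its back, 62 x 66 x 18 mm, right of the reader. Origin: centre of its underside.
- tape: Bystander: roll of tape lying flat, 96 mm across, 25 mm high, right of the reader. Origin: centre of its underside.
Not all that is in view belongs to the job. What is shaped like the jar but blue or yellow is not meant.

How it is judged:
On the way, in this order (a step that is already met when the one before it is completed fails the run):
1. the jar stands released on its stand with the code plate facing the reader's window (angle between the x axis of jar and the y axis of reader, either way round below 0.26 rad and y of code in the frame of reader above 0.02 m and horizontal distance between jar and stand below 0.008 m and angle between jar's own z axis and vertical below 0.08 rad and z of jar in the frame of reader below 0.011 m and contact force between jar and the fingers below 0.1 N), for 0.2 s.
2. the shutter pin is pulled fully back (value of joint shutter_pin above 0.021 m), for 0.2 s.
At the end, for the whole second after the job is handed in: The jar stands upright on its stand, within 8 mm of its centre, not touched by the fingers, its code plate facing the window within 0.26 rad (15 degrees); the shutter pin is back by more than 21 of its 26 mm and the fingers hold it there, in contact with more than 1 N, through the last second (all of step 1 and value of joint shutter_pin above 0.021 m and contact force between shutter_pin and the fingers above 1 N); the arm keeps its last pose, push and grip.
It fails at once if the teal jar is moved by more than 20 mm (distance of other_jar from where it was at the start of the episode above 0.02 m).
It fails at once if the bench timer is moved by more than 20 mm (distance of timer from where it was at the start of the episode above 0.02 m).
It fails at once if the tape roll is moved by more than 20 mm (distance of tape from where it was at the start of the episode above 0.02 m).
It also fails if it takes over 58 s, if anything falls off the work surface, if the arm or the gripper's body presses on something with over 40 N, if the wrist force passes 120 N, or if a joint passes its speed limit or range.

## Working session

There is one attempt and no reset: what is moved stays moved. The work goes in short steps, Python scripts to look and compute and a tool call to move; the robot and the scene stay as the last step left them, time stands still between calls to the robot, and variables do not carry over. Pictures are saved under pics/ and viewed, about 8 in all and at most 12, crops included, and the job is handed in when it is done.

Besides the shell and the picture viewer there is one more tool, called after ">>>" as name(argument=value, ...) on one line, values as JSON. arm_command: Moves the arm, as the interface text tells. Its arguments: {"type":"object","properties":{"deltas":{"type":"array","items":{"type":"array","items":{"type":"number"}}}},"required":["deltas"]}

```bash
mkdir -p pics; ls
python3 - <<'E'
from station import ctrl, viewer, job
import cv2,numpy as np
np.set_printoptions(precision=4,suppress=True)
print(ctrl.read_state())
for n in("side","top"):
    im=viewer.capture(n);cv2.imwrite(f"pics/{n}0.png",im)
    c=viewer.get_calibration(n);print(n,c)
E
```

```text
pics
{'time_s': 0.0, 'qpos': array([ 1.1574,  0.4352,  0.0249,  1.5741, -0.0116,  1.134 , -0.0751]), 'joint_velocities': array([ 0.0007,  0.0021, -0.0012, -0.0012, -0.0007,  0.0013, -0.0017]), 'joint_efforts': array([ -0.0005, -67.0468,   1.0247, -31.6207,   0.0154,   0.0126,
         0.    ]), 'tool_pos': array([ 0.1909, -0.5946,  0.2525]), 'ee_rot': array([ 2.0541,  0.3234, -2.0548]), 'wrist_force': array([ 0.3186,  0.5359, -0.4393]), 'ft_torque': array([ 0.0126, -0.0377, -0.0007]), 'width': 1.000172910331894}
side {'intrinsics': array([[425.2977,   0.    , 261.317 ],
       [  0.    , 425.2977, 186.7513],
       [  0.    ,   0.    ,   1.    ]]), 'dist': array([-0.1378,  0.    ,  0.    ,  0.    ,  0.    ]), 'cam_to_world': array([[ 0.9998,  0.0173,  0.0018,  0.5149],
       [ 0.0062, -0.4522,  0.8919, -1.3233],
       [ 0.0162, -0.8918, -0.4522,  0.7046],
       [ 0.    ,  0.    ,  0.    ,  1.    ]])}
top {'intrinsics': array([[472.9801,   0.    , 250.946 ],
       [  0.    , 472.9801, 193.9029],
       [  0.    ,   0.    ,   1.    ]]), 'dist': array([-0.1661,  0.    ,  0.    ,  0.    ,  0.    ]), 'cam_to_world': array([[ 0.0576, -0.9752,  0.2136,  0.1679],
       [-0.9983, -0.0555,  0.0158, -0.0885],
       [-0.0036, -0.2141, -0.9768,  1.6559],
       [ 0.    ,  0.    ,  0.    ,  1.    ]])}
```

View pics/top0.png

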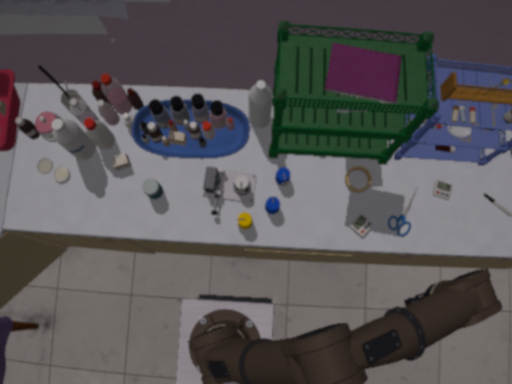

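View pics/side0.png

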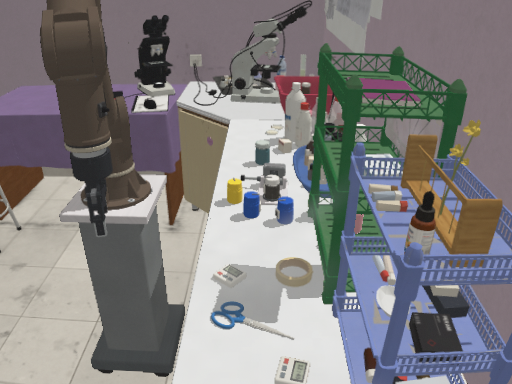

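Run:
```python
import cv2,numpy as np
t=cv2.imread("pics/top0.png");s=cv2.imread("pics/side0.png")
a=cv2.resize(t[155:235,190:300],None,fx=7,fy=7,interpolation=cv2.INTER_CUBIC)[:300*2]
b=cv2.resize(s[145:225,220:310],None,fx=7,fy=7,interpolation=cv2.INTER_CUBIC)
cv2.imwrite("pics/c1.png",a);cv2.imwrite("pics/c2.png",b)
```

```text
(no output)
```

View pics/c1.png

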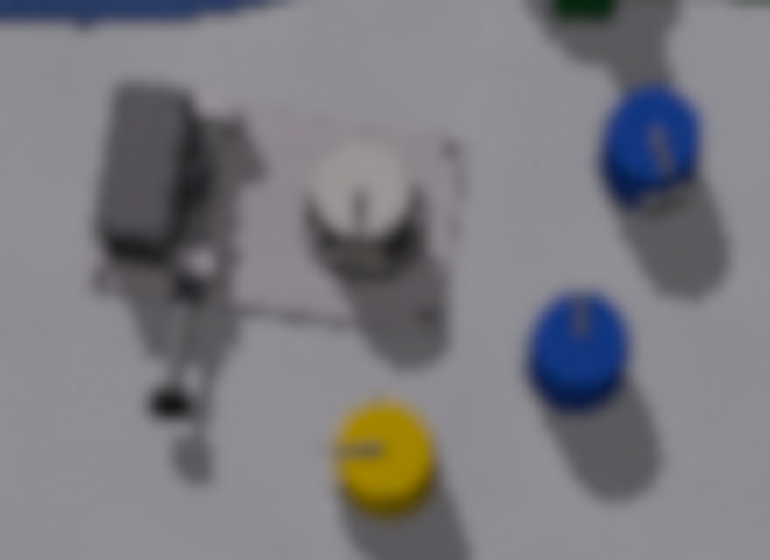

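View pics/c2.png

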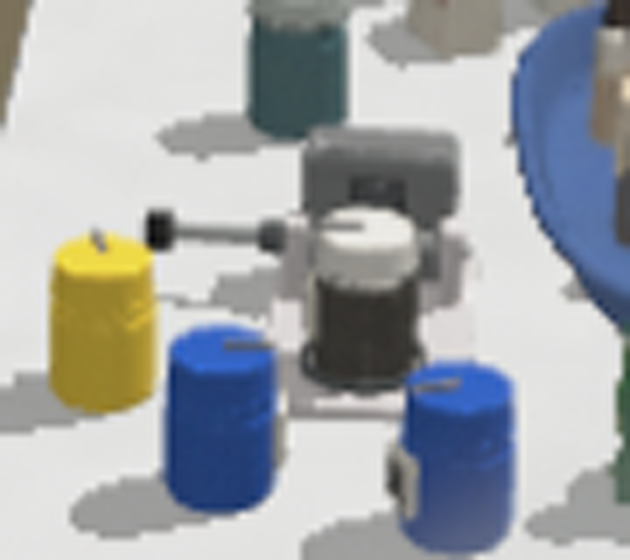

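```bash
cat > h.py <<'E'
import cv2,numpy as np
from scipy.spatial.transform import Rotation as R
np.set_printoptions(precision=4,suppress=True)
def ray(cal,uv):
    K,d,T=[np.array(cal[k]) for k in("intrinsics","dist","cam_to_world")]
    p=cv2.undistortPoints(np.float64(uv).reshape(-1,1,2),K,d)[:,0]
    return T[:3,3],np.c_[p,np.ones(len(p))]@T[:3,:3].T
def plane(cal,uv,z):
    o,r=ray(cal,uv);return o+r*((z-o[2])/r[:,2])[:,None]
def proj(cal,P):
    T=np.linalg.inv(cal["cam_to_world"])
    return cv2.projectPoints(np.float64(P).reshape(-1,1,3),cv2.Rodrigues(T[:3,:3])[0],T[:3,3],np.array(cal["intrinsics"]),np.array(cal["dist"]))[0][:,0]
def tri(a,b):
    (o1,r1),(o2,r2)=a,b;r1=r1[0];r2=r2[0]
    s=np.linalg.lstsq(np.c_[r1,-r2],o2-o1,rcond=None)[0]
    p,q=o1+s[0]*r1,o2+s[1]*r2
    return (p+q)/2,np.linalg.norm(p-q)
E
python3 - <<'E'
from h import *
from station import viewer
ct,cs=viewer.get_calibration("top"),viewer.get_calibration("side")
t=cv2.imread("pics/top0.png");s=cv2.imread("pics/side0.png")
def blob(m,box):
    x0,y0,x1,y1=box;M=np.zeros_like(m);M[y0:y1,x0:x1]=m[y0:y1,x0:x1]
    c=max(cv2.findContours(M,cv2.RETR_EXTERNAL,cv2.CHAIN_APPROX_NONE)[0],key=cv2.contourArea)
    return M,c
g=cv2.cvtColor(t,cv2.COLOR_BGR2GRAY);gs=cv2.cvtColor(s,cv2.COLOR_BGR2GRAY)
print(t[170:200,232:252].mean(2).astype(int))
print(t[205:220,207:222].mean(2).astype(int))
print(s[170:186,236:266].mean(2).astype(int))
print(t[165:195,200:222].mean(2).astype(int))
E
```

```text
[[142 143 142 142 142 142 144 143 143 143 143 143 144 143 143 143 145 144
  146 146]
 [141 141 140 139 139 141 142 143 144 142 143 142 143 144 143 144 143 145
  145 146]
 [140 140 138 137 138 139 141 142 142 141 140 141 141 142 143 143 143 144
  143 144]
 [140 139 139 139 138 139 140 142 141 138 138 138 139 140 141 141 141 141
  142 141]
 [139 139 138 139 139 139 139 141 140 140 139 139 139 139 139 139 139 138
  138 137]
 [138 138 139 138 138 140 141 143 145 144 144 143 141 140 139 138 138 137
  137 137]
 [137 137 138 139 139 142 145 148 148 148 148 147 146 144 141 139 137 137
  137 137]
 [137 137 138 141 142 146 148 149 149 151 150 150 149 147 144 139 137 137
  137 137]
 [139 138 139 143 146 148 149 150 150 151 151 151 151 149 146 140 137 136
  136 137]
 [139 139 142 144 148 149 151 151 150 151 151 151 150 150 148 142 137 137
  137 138]
 [139 140 141 146 149 151 150 150 149 148 149 151 152 151 148 143 136 133
  134 137]
 [137 137 140 145 148 151 150 148 144 140 144 148 151 151 149 142 128 121
  127 135]
 [135 131 132 141 148 150 150 146 135 128 136 147 150 151 148 139 119 108
  117 
[... 6488 characters left out ...]
3  74  71  63  51  44  49  59
   63  71  79  84]
 [144 141 130 107  80  60  56  56  57  58  61  62  62  56  46  44  54  61
   66  71  81  86]
 [143 143 134 115  87  57  41  38  40  43  45  49  49  46  44  50  61  69
   75  82  84  86]
 [144 143 138 124  98  64  39  31  33  32  33  37  41  43  50  63  76  87
   96 100  95  90]
 [145 143 139 130 108  78  54  42  39  37  36  36  37  44  56  73  90 106
  119 120 106  91]
 [144 142 138 128 111  87  71  62  58  53  52  49  48  53  62  76  92 111
  126 127 112  92]
 [143 142 135 119 102  91  84  79  74  72  71  69  66  66  65  69  79  97
  113 117 105  91]
 [143 141 132 113  97  96  96  89  85  83  82  82  80  75  68  59  60  71
   85  92  89  85]]
```

Run:
```python
from h import *
from station import viewer,ctrl
ct,cs=viewer.get_calibration("top"),viewer.get_calibration("side")
t=cv2.imread("pics/top0.png").mean(2);s=cv2.imread("pics/side0.png").mean(2)
print(s[176:190:2,262:284].astype(int))
def cen(im,x0,y0,x1,y1,bg):
    w=np.clip(bg-im[y0:y1,x0:x1],0,None);Y,X=np.mgrid[y0:y1,x0:x1];return np.array([(w*X).sum(),(w*Y).sum()])/w.sum()
ht=cen(t,210,210,217,215,90);hs=cen(s,235,173,242,181,120)
p,e=tri(ray(ct,ht),ray(cs,hs));print("head px",ht,hs,"tri",p,e,"top@.036",plane(ct,ht,.036))
rib=cen(t,239,180,244,188,143);print("rib px",rib)
for c in([241,181.3],[240.9,181.0]):print("lid top",plane(ct,c,.083))
for c in([272.4,178],):print("lid side",plane(cs,c,.083))
print("block c",plane(ct,[210.6,178.4],.082), "corners",plane(ct,np.array([[118,85],[190,92],[170,245],[100,232]])/7+[190,155],.082))
print("plate corners right",plane(ct,np.array([[460,145],[432,325],[240,308]])/7+[190,155],.008))
print("yellow",plane(ct,[245,217],.08),"blue",plane(ct,[[272.6,203],[283,173.5]],.08),"teal",plane(ct,[151.5,186],.09))
print(R.from_rotvec(ctrl.read_state()["ee_rot"]).as_matrix())
```

```text
[[213 200 116 104 146 164 186 192 194 203 227 232 231 229 222 210 158  84
   82  82 101 164]
 [133 138 133 134 184 216 220 220 220 221 228 231 232 232 232 231 220 146
  139 133 111 162]
 [130 124 109 126 137 151 173 184 190 196 199 191 193 193 183 181 176 151
  112 110 111 133]
 [130 125 105 126 138 141 141 143 143 143 144 144 143 147 154 162 170 153
   82  83  96 134]
 [127 124 143 106 127 114 124 141 142 143 143 143 143 146 149 125 106  89
   82  83  93 130]
 [130 134 138  79  51  60  79  86  86  99 102 112 105 102  85  62  60  87
  143 142 140 131]
 [198 144 130  83  49  50  50  50  49  48  51  49  48  51  54  53  55  85
  147 146 144 136]]
head px [214.0753 212.1989] [241.     177.6398] tri [0.4464 0.0615 0.0387] 0.005557441976433758 top@.036 [[0.4496 0.0621 0.036 ]]
rib px [240.9363 185.0034]
lid top [[ 0.554  -0.0265  0.083 ]]
lid top [[ 0.555  -0.0261  0.083 ]]
lid side [[ 0.5543 -0.0305  0.083 ]]
block c [[0.5586 0.0786 0.082 ]] corners [[0.5979 0.0946 0.082 ]
 [0.5963 0.0588 0.082 ]
 [0.5185 0.0628 0.082 ]
 [0.5231 0.0976 0.082 ]]
plate corners right [[ 0.596  -0.0751  0.008 ]
 [ 0.501  -0.0661  0.008 ]
 [ 0.5042  0.0319  0.008 ]]
yellow [[ 0.4316 -0.0475  0.08  ]] blue [[ 0.485  -0.1383  0.08  ]
 [ 0.5906 -0.1691  0.08  ]] teal [[0.5186 0.279  0.09  ]]
[[-0.0005  0.3057 -0.9521]
 [ 0.0013 -0.9521 -0.3057]
 [-1.     -0.0014  0.0001]]
```

Run:
```python
from h import *
from station import viewer
ct,cs=viewer.get_calibration("top"),viewer.get_calibration("side")
print(tri(ray(ct,[214,212.3]),ray(cs,[238.2,177.5])),plane(cs,[238.2,177.5],.036))
# barrel end in side view ~ col 252.3,row 178 ; rod
print("barrel",plane(cs,[252.2,178],.036), plane(cs,[257.5,178.3],.036))
# rib direction: top of rib z=.086; centre and end rows
print("rib",plane(ct,[[241.2,181.2],[240.9,188.5]],.086))
print("rib side", plane(cs,[[220+365/7,145+226/7],[220+318/7,145+227/7]],.086))
print(proj(cs,[[.5545,-.027,.086],[.5305,-.027,.086]]),proj(ct,[[.5545,-.027,.086],[.5305,-.027,.086]]))
```

```text
(array([0.4409, 0.0607, 0.0406]), np.float64(0.015006227554574144)) [[0.4332 0.0665 0.036 ]]
barrel [[0.4841 0.0643 0.036 ]] [[0.5033 0.0625 0.036 ]]
rib [[ 0.5536 -0.0273  0.086 ]
 [ 0.528  -0.0278  0.086 ]]
rib side [[ 0.5534 -0.0313  0.086 ]
 [ 0.5307 -0.0333  0.086 ]]
[[272.461  176.7456]
 [265.3557 176.6217]] [[241.1384 180.9437]
 [240.701  187.7687]]
```

Run:
```python
from h import *
from station import viewer
ct,cs=viewer.get_calibration("top"),viewer.get_calibration("side")
print(tri(ray(ct,[214,212.3]),ray(cs,[242.2,177.5])),plane(cs,[242.2,177.5],.036),plane(ct,[214,212.3],.036))
for px in(241,):print("lid L/R mid",plane(cs,[272.3,182],.072))
for yaw in(-3,-4,-5):
  for lid in([.5545,-.0285],):
    c,s_=np.cos(np.radians(yaw)),np.sin(np.radians(yaw));M=np.array([[c,-s_],[s_,c]])
    P=np.r_[[0.5545,-.0285]+0*M[0],0]
    f=lambda q:np.r_[M@q[:2]+lid,q[2]]
    Q=[f(np.array(q)) for q in([-.112,.082,.036],[-.06,.082,.036],[-.04,.09,.082],[.04,.09,.082],[-.04,.13,.082],[.04,.13,.082],[0,0,.083])]
    print(yaw,Q[0],"\n",proj(ct,Q).round(1).tolist(),"\n",proj(cs,Q).round(1).tolist())
```

```text
(array([0.4484, 0.0621, 0.0385]), np.float64(0.0008826547035266647)) [[0.4477 0.067  0.036 ]] [[0.4493 0.0624 0.036 ]]
lid L/R mid [[ 0.5541 -0.0388  0.072 ]]
-3 [0.4469 0.0592 0.036 ] 
 [[214.8, 213.0], [216.7, 198.5], [214.1, 189.8], [217.1, 167.3], [202.6, 188.5], [205.6, 166.1], [241.6, 181.2]] 
 [[241.9, 178.4], [256.2, 179.0], [262.1, 166.7], [284.5, 167.5], [262.8, 162.2], [284.6, 163.0], [272.4, 177.7]]
-4 [0.4485 0.0611 0.036 ] 
 [[214.3, 212.5], [216.5, 198.0], [214.0, 189.3], [217.3, 166.9], [202.4, 187.9], [205.9, 165.5], [241.6, 181.2]] 
 [[242.3, 178.2], [256.7, 178.9], [262.6, 166.6], [285.0, 167.6], [263.4, 162.1], [285.3, 163.2], [272.4, 177.7]]
-5 [0.4501 0.0629 0.036 ] 
 [[213.9, 212.1], [216.2, 197.6], [213.8, 188.8], [217.6, 166.5], [202.3, 187.2], [206.2, 164.9], [241.6, 181.2]] 
 [[242.8, 178.0], [257.1, 178.8], [263.0, 166.5], [285.4, 167.7], [264.0, 162.1], [285.9, 163.3], [272.4, 177.7]]
```

>>> arm_command(deltas=[[0, -0.0214, -0.026, 0, -1], [0, -0.0214, -0.026, 0, -1], [0, -0.0214, -0.026, 0, -1], [0, -0.0214, -0.026, 0, -1], [0, -0.0214, -0.026, 0, -1], [0, -0.0214, -0.026, 0, -1], [0, -0.0214, -0.026, 0, -1], [0, -0.0214, -0.026, 0, -1]])

```text
time_s: 0.77
tool_pos: [0.3372, -0.3668, 0.2531]
ee_rot: [2.054, 0.322, -2.054]
wrist_force: [0.6, -0.1, -0.6]
width: 1.0
```

>>> arm_command(deltas=[[0, -0.0214, -0.026, 0, -1], [0, -0.0214, -0.026, 0, -1], [0, -0.0214, -0.026, 0, -1], [0, -0.0214, -0.026, 0, -1], [0, -0.0214, -0.026, 0, -1], [0, -0.0214, -0.026, 0, -1], [0, -0.0214, -0.026, 0, -1], [0, -0.0214, -0.026, 0, -1]])

```text
time_s: 1.43
tool_pos: [0.4829, -0.1404, 0.2531]
ee_rot: [2.054, 0.322, -2.054]
wrist_force: [1.5, -0.6, -0.3]
width: 0.999
```

>>> arm_command(deltas=[[0, -0.0214, -0.026, 0, -1], [0, -0.0214, -0.026, 0, -1], [0, -0.0214, -0.026, 0, -1], [0, -0.0214, -0.026, 0, -1], [0, 0, 0, -7, -1], [0, 0, 0, -7, -1], [0, 0, 0, -7, -1], [0, 0, 0, -7, -1]])

```text
time_s: 2.1
tool_pos: [0.5552, -0.0283, 0.2528]
ee_rot: [1.746, 0.745, -1.747]
wrist_force: [-0.4, 0.7, -0.6]
width: 1.0
```

>>> arm_command(deltas=[[0, 0, 0, -7, -1], [0, 0, 0, -7, -1], [0, 0, 0, -7, -1], [0, 0, 0, -7, -1], [0, 0, 0, -7, -1], [0, 0, 0, -7, -1], [0, 0, 0, -6, -1], [0, 0, 0, 0, -1]])

```text
time_s: 2.77
tool_pos: [0.5551, -0.0288, 0.2529]
ee_rot: [1.156, 1.243, -1.157]
wrist_force: [-0.1, 1.2, 0.0]
width: 1.0
```

>>> arm_command(deltas=[[0.03, 0, 0, 0, -1], [0.03, 0, 0, 0, -1], [0.03, 0, 0, 0, -1], [0.02, 0, 0, 0, -1], [0, 0, 0, 0, -1]])

```text
time_s: 3.18
tool_pos: [0.5525, -0.0291, 0.1391]
ee_rot: [1.159, 1.244, -1.168]
wrist_force: [-0.8, -1.2, 0.8]
width: 0.997
```

Run:
```python
from h import *
from station import viewer,ctrl
st=ctrl.read_state();M=R.from_rotvec(st["ee_rot"]).as_matrix();print(st["tool_pos"],M,st["qpos"])
s=viewer.capture("side");t=viewer.capture("top");cv2.imwrite("pics/s1.png",s);cv2.imwrite("pics/t1.png",t)
a=cv2.resize(s[120:200,225:315],None,fx=6,fy=6,interpolation=cv2.INTER_CUBIC)
b=cv2.resize(t[155:225,200:285],None,fx=6,fy=6,interpolation=cv2.INTER_CUBIC)
a=a[:480,:400];b=b[:420,:400]
o=np.zeros((480,800,3),np.uint8);o[:480,:400]=a;o[:420,400:]=b;cv2.imwrite("pics/c3.png",o)
```

```text
[ 0.5525 -0.0291  0.1391] [[-0.0073  0.998   0.0628]
 [-0.0001  0.0628 -0.998 ]
 [-1.     -0.0073 -0.0004]] [ 0.3368  0.5054 -0.5265  1.8429  0.3185  0.8854 -0.2785]
```

View pics/c3.png

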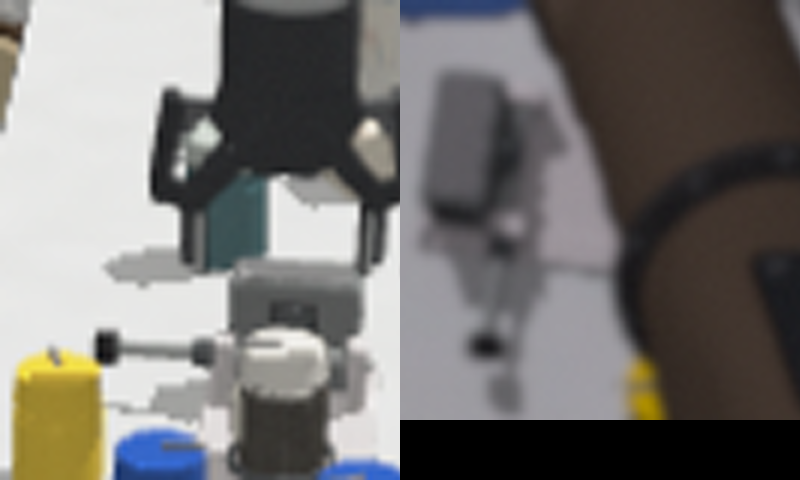

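>>> arm_command(deltas=[[0.02, 0.001, 0, 0, -1], [0.02, 0.001, 0, 0, -1], [0.018, 0, 0, 0, -1], [0, 0, 0, 0, -1], [0, 0, 0, 0, -1]])

```text
time_s: 3.7
tool_pos: [0.5579, -0.0283, 0.0865]
ee_rot: [1.161, 1.239, -1.16]
wrist_force: [-0.8, 0.1, 0.7]
width: 1.002
```

>>> arm_command(deltas=[[0.006, -0.003, 0, 0, -1], [0, 0, 0, 0, -1], [0, 0, 0, 0, 1], [0, 0, 0, 0, 1], [0, 0, 0, 0, 1], [0, 0, 0, 0, 1], [0, 0, 0, 0, 1], [0, 0, 0, 0, 1]])

```text
time_s: 4.37
tool_pos: [0.5548, -0.0286, 0.0803]
ee_rot: [1.161, 1.239, -1.16]
wrist_force: [-2.2, -1.0, 8.0]
width: 0.582
```

>>> arm_command(deltas=[[0, 0, 0, 0, 1], [0, 0, 0, 7, 1], [0, 0, 0, 7, 1], [0, 0, 0, 7, 1], [0, 0, 0, 7, 1], [0, 0, 0, 7, 1], [0, 0, 0, 7, 1], [0, 0, 0, 7, 1]])

```text
time_s: 5.03
tool_pos: [0.5536, -0.0286, 0.0803]
ee_rot: [1.765, 0.722, -1.767]
wrist_force: [-5.4, 0.6, 11.5]
width: 0.575
```

>>> arm_command(deltas=[[0, 0, 0, 7, 1], [0, 0, 0, 7, 1], [0, 0, 0, 7, 1], [0, 0, 0, 7, 1], [0, 0, 0, 7, 1], [0, 0, 0, 7, 1], [0, 0, 0, 7, 1], [0, 0, 0, 0, 1]])

```text
time_s: 5.7
tool_pos: [0.5545, -0.0271, 0.0802]
ee_rot: [-2.181, 0.085, 2.18]
wrist_force: [-2.3, 2.9, 8.5]
width: 0.572
```

>>> arm_command(deltas=[[0, 0, 0, 0, 1], [0, 0, 0, 0, -1], [0, 0, 0, 0, -1], [0, 0, 0, 0, -1], [0, 0, 0, 0, -1], [0, 0, 0, 0, -1], [0, 0, 0, 0, -1]])

```text
time_s: 6.28
tool_pos: [0.5543, -0.0288, 0.0792]
ee_rot: [-2.184, 0.08, 2.184]
wrist_force: [0.0, -0.6, 1.0]
width: 1.001
```

>>> arm_command(deltas=[[-0.02, 0, 0, 0, -1], [-0.03, 0, 0, 0, -1], [-0.03, 0, 0, 0, -1], [-0.03, 0, 0, 0, -1], [-0.02, 0, 0, 0, -1], [0, 0, 0, 0, -1], [0, 0, 0, 0, -1]])

```text
time_s: 6.87
tool_pos: [0.555, -0.0287, 0.2104]
ee_rot: [-2.187, 0.08, 2.181]
wrist_force: [0.3, -0.1, -0.6]
width: 1.0
```

Run:
```python
from h import *
from station import viewer,ctrl
st=ctrl.read_state();M=R.from_rotvec(st["ee_rot"]).as_matrix();print(st["tool_pos"],M,st["qpos"])
s=viewer.capture("side");t=viewer.capture("top");cv2.imwrite("pics/s2.png",s);cv2.imwrite("pics/t2.png",t)
a=cv2.resize(s[145:205,235:302],None,fx=6,fy=6,interpolation=cv2.INTER_CUBIC)
b=cv2.resize(t[155:225,200:285],None,fx=6,fy=6,interpolation=cv2.INTER_CUBIC)
o=np.zeros((480,800,3),np.uint8);o[:360,:400]=a[:,:400];o[:420,400:]=b[:420,:400];cv2.imwrite("pics/c4.png",o)
```

```text
[ 0.555  -0.0287  0.2104] [[ 0.0026 -0.0733 -0.9973]
 [-0.     -0.9973  0.0733]
 [-1.     -0.0002 -0.0026]] [-0.0244  0.3635 -0.0266  1.8     0.0116  0.9756 -1.6999]
```

View pics/c4.png

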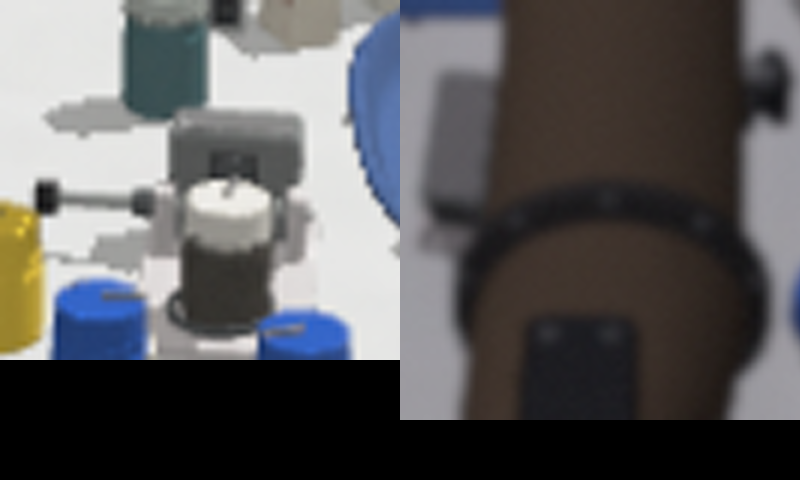

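>>> arm_command(deltas=[[0, -0.02, 0.022, 0, -1], [0, -0.02, 0.022, 0, -1], [0, -0.02, 0.022, 0, -1], [0, -0.0225, 0.0243, 0, -1], [0, 0, 0, 0, -1], [0, 0, 0, 0, -1]])

```text
time_s: 7.47
tool_pos: [0.4687, 0.0614, 0.2083]
ee_rot: [-2.183, 0.077, 2.189]
wrist_force: [0.6, -0.3, 0.6]
width: 0.997
```

Run:
```python
from h import *
from station import viewer,ctrl
cs=viewer.get_calibration("side")
c=np.array([.5545,-.0285])
s=cv2.imread("pics/s2.png").mean(2).astype(int)
print("rows173-182 cols264-282");print(s[172:183,264:283])
for h in(66,76,86,96,106):
    e=c+.024*np.array([np.cos(np.radians(h)),np.sin(np.radians(h))])
    print(h,proj(cs,[[*c,.086],[*e,.086]]).round(2).tolist())
st=ctrl.read_state();print(st["tool_pos"])
s=viewer.capture("side");t=viewer.capture("top");cv2.imwrite("pics/s3.png",s);cv2.imwrite("pics/t3.png",t)
a=cv2.resize(s[135:205,220:287],None,fx=6,fy=6,interpolation=cv2.INTER_CUBIC)
b=cv2.resize(t[155:225,200:285],None,fx=6,fy=6,interpolation=cv2.INTER_CUBIC)
o=np.zeros((480,800,3),np.uint8);o[:420,:400]=a[:,:400];o[:420,400:]=b[:420,:400];cv2.imwrite("pics/c5.png",o)
```

```text
rows173-182 cols264-282
[[ 85  84  83  84  84  79  54  62  65  66  69  62  60  60  85  85  85  86
   84]
 [ 83  83  82  83  84  78  55  63  62  63  63  63  61  54  85  84  84  84
   84]
 [ 83  83  82  83  82  79  53  62  65  87 111  64  59  52  85  85  85  84
   84]
 [103  82  83  97 143 166 220 218 206 136 159 173 159  80  86  86  84  86
   85]
 [118  84 125 212 222 227 234 229 174 164 214 229 226 211 167 106  84  84
  103]
 [120 111 174 228 232 234 234 227 161 182 232 234 234 232 226 208  98  83
  113]
 [133 121 179 227 232 234 234 233 224 227 234 233 233 233 233 222 129 135
  113]
 [119 116 155 197 231 235 233 233 233 233 232 232 231 229 228 197 132 135
  113]
 [105 103 141 151 177 184 193 203 209 223 225 216 218 196 186 173 130 113
  113]
 [101  97 140 142 143 146 152 156 159 169 171 164 168 159 166 169 124  90
  101]
 [101 106 140 143 143 145 145 145 146 145 144 145 146 153 166 170 120  84
   97]]
66 [[272.47, 176.94], [275.21, 174.22]]
76 [[272.47, 176.94], [274.05, 174.03]]
86 [[272.47, 176.94], [272.84, 173.93]]
96 [[272.47, 176.94], [271.62, 173.92]]
106 [[272.47, 176.94], [270.42, 173.99]]
[0.4687 0.0614 0.2083]
```

View pics/c5.png

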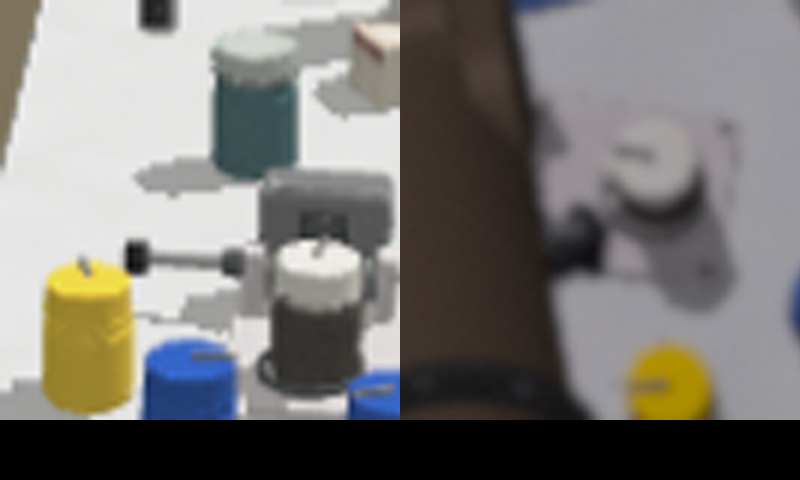

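Run:
```python
from h import *
from station import viewer
ct=viewer.get_calibration("top")
t=cv2.imread("pics/t3.png").mean(2)
print(t[176:186,230:252].astype(int))
X=np.arange(235,243);Y=np.arange(177,185)
rows=[]
for x in X:
    w=np.clip(146-t[177:184,x],0,None);rows.append((w*np.arange(177,184)).sum()/w.sum())
print(list(zip(X,np.round(rows,2))))
c=np.array([.5545,-.0285])
for h in(66,76,86,96):
    e=c+.024*np.array([np.cos(np.radians(h)),np.sin(np.radians(h))])
    print(h,proj(ct,[[*c,.086],[*e,.086]]).round(2).tolist())
```

```text
[[150 148 148 149 148 149 152 156 159 161 162 163 162 163 160 160 155 152
  150 148 148 147]
 [149 149 149 148 147 149 152 157 162 163 163 163 163 161 162 161 160 155
  150 148 147 148]
 [150 150 149 148 146 145 146 150 154 156 158 158 159 161 162 162 161 157
  150 147 147 147]
 [149 149 149 149 146 139 133 131 135 139 141 146 153 159 162 162 161 156
  150 144 145 147]
 [149 150 150 150 149 139 127 121 122 124 124 130 144 158 162 161 161 158
  150 141 141 146]
 [148 149 149 151 152 149 142 139 137 135 128 128 143 156 161 162 161 158
  149 136 135 144]
 [148 149 147 148 151 153 154 156 156 153 147 145 151 158 162 162 161 155
  140 122 125 140]
 [148 148 145 141 140 145 151 160 163 162 160 158 159 161 162 161 159 150
  128 104 110 133]
 [148 147 143 131 125 125 138 154 161 163 163 163 162 163 161 160 156 141
  114  86  96 124]
 [149 147 140 124 108 105 118 139 154 159 162 161 161 161 160 154 144 126
   95  70  85 119]]
[(np.int64(235), np.float64(179.66)), (np.int64(236), np.float64(179.72)), (np.int64(237), np.float64(179.81)), (np.int64(238), np.float64(179.94)), (np.int64(239), np.float64(180.08)), (np.int64(240), np.float64(180.31)), (np.int64(241), np.float64(180.57)), (np.int64(242), np.float64(180.58))]
66 [[241.58, 180.97], [235.37, 177.86]]
76 [[241.58, 180.97], [234.89, 178.95]]
86 [[241.58, 180.97], [234.62, 180.11]]
96 [[241.58, 180.97], [234.57, 181.3]]
```

>>> arm_command(deltas=[[0.03, 0, 0, 0, -1], [0.03, 0, 0, 0, -1], [0.03, 0, 0, 0, -1], [0.03, 0, 0, 0, -1], [0.01, 0, 0, 0, -1], [0, 0, 0, 0, -1], [0, 0, 0, 0, -1]])

```text
time_s: 8.15
tool_pos: [0.4707, 0.0596, 0.0794]
ee_rot: [-2.183, 0.082, 2.185]
wrist_force: [0.8, 0.2, 0.7]
width: 0.999
```

Run:
```python
from h import *
from station import viewer,ctrl
st=ctrl.read_state();print(st["tool_pos"],st["wrist_force"])
s=viewer.capture("side");cv2.imwrite("pics/s4.png",s)
a=cv2.resize(s[135:205,220:300],None,fx=8,fy=8,interpolation=cv2.INTER_CUBIC);cv2.imwrite("pics/c6.png",a)
cs=viewer.get_calibration("side")
print(proj(cs,[st["tool_pos"],[.449,.062,.036],[.471,.060,.036]]))
```

```text
[0.4707 0.0596 0.0794] [0.7667 0.2431 0.7257]
[[248.5021 167.5422]
 [242.4875 178.1073]
 [248.5491 178.4517]]
```

View pics/c6.png

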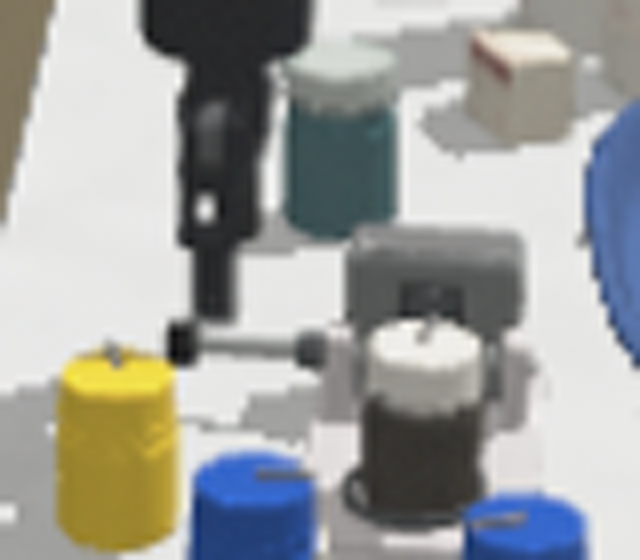

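>>> arm_command(deltas=[[0.02, 0, 0, 0, -1], [0.02, 0, 0, 0, -1], [0, 0, 0, 0, -1], [0, 0, 0, 0, -1], [0, 0, 0, 0, 1], [0, 0, 0, 0, 1], [0, 0, 0, 0, 1], [0, 0, 0, 0, 1]])

```text
time_s: 8.87
tool_pos: [0.4709, 0.0603, 0.0402]
ee_rot: [-2.186, 0.08, 2.182]
wrist_force: [-0.9, -0.0, 0.3]
width: 0.452
```

>>> arm_command(deltas=[[0, 0, 0, 0, 1], [0, 0, 0, 0, 1], [0, 0, 0, 0, 1], [0, 0, 0, 0, 1], [0, 0, 0, 0, 1], [0, 0, 0, 0, 1]])

```text
time_s: 9.37
tool_pos: [0.4708, 0.0631, 0.0397]
ee_rot: [-2.185, 0.074, 2.183]
wrist_force: [-1.5, 10.0, 3.2]
width: 0.091
```

>>> arm_command(deltas=[[0, -0.0025, 0, 0, 1], [0, 0, 0, 0, 1], [0, 0, 0.005, 0, 1], [0, 0, 0.005, 0, 1], [0, 0, 0.005, 0, 1], [0, 0, 0.005, 0, 1], [0, 0, 0.005, 0, 1], [0, 0, 0, 0, 1]])

```text
time_s: 10.03
tool_pos: [0.4483, 0.0652, 0.04]
ee_rot: [-2.189, 0.079, 2.177]
wrist_force: [9.3, 0.1, -4.6]
width: 0.091
```

>>> arm_command(deltas=[[0, 0, 0, 0, 1], [0, 0, 0, 0, 1], [0, 0, 0, 0, 1]])

```text
time_s: 10.28
tool_pos: [0.4493, 0.0652, 0.04]
ee_rot: [-2.19, 0.079, 2.176]
wrist_force: [10.0, 1.1, -4.9]
width: 0.095
```

Run:
```python
from h import *
from station import viewer,ctrl
st=ctrl.read_state();print(st["tool_pos"],st["wrist_force"],st["width"],st["time_s"])
s=viewer.capture("side");cv2.imwrite("pics/s5.png",s)
a=cv2.resize(s[135:205,220:300],None,fx=8,fy=8,interpolation=cv2.INTER_CUBIC);cv2.imwrite("pics/c7.png",a)
```

```text
[0.4493 0.0652 0.04  ] [ 9.9757  1.0751 -4.9026] 0.09545651712468306 10.2833
```

View pics/c7.png

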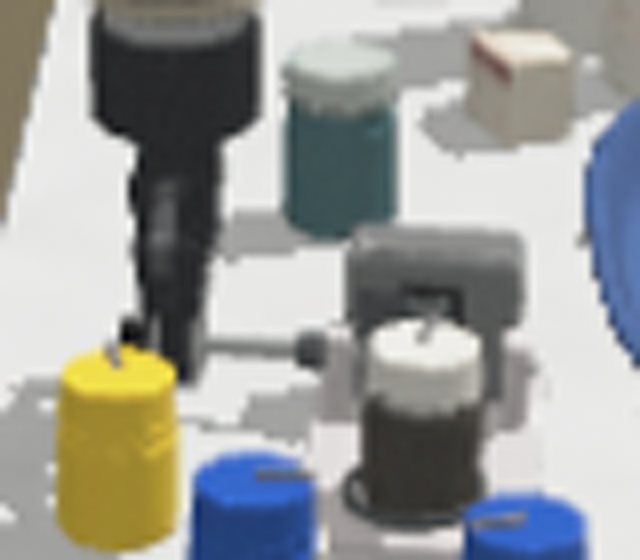

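>>> arm_command(deltas=[[0, 0, 0.003, 0, 1], [0, 0, 0.003, 0, 1], [0, 0, 0, 0, 1], [0, 0, 0, 0, 1], [0, 0, 0, 0, 1], [0, 0, 0, 0, 1]])

```text
time_s: 10.83
tool_pos: [0.4447, 0.0656, 0.0401]
ee_rot: [-2.192, 0.079, 2.173]
wrist_force: [13.6, -0.4, -9.3]
width: 0.099
```

>>> arm_command(deltas=[[0, 0, 0, 0, 1], [0, 0, 0, 0, 1], [0, 0, 0, 0, 1], [0, 0, 0, 0, 1], [0, 0, 0, 0, 1], [0, 0, 0, 0, 1], [0, 0, 0, 0, 1], [0, 0, 0, 0, 1]])

```text
time_s: 11.5
tool_pos: [0.4447, 0.0656, 0.0401]
ee_rot: [-2.192, 0.079, 2.173]
wrist_force: [13.8, 0.1, -10.9]
width: 0.092
```

Run:
```python
from h import *
from station import viewer,ctrl
st=ctrl.read_state();print(st["tool_pos"],st["wrist_force"],st["width"],st["time_s"])
s=viewer.capture("side");cv2.imwrite("pics/s6.png",s)
a=cv2.resize(s[135:205,220:300],None,fx=8,fy=8,interpolation=cv2.INTER_CUBIC);cv2.imwrite("pics/c8.png",a)
s0=cv2.imread("pics/s4.png").mean(2);s5=cv2.imread("pics/s5.png").mean(2);s=s.mean(2)
for im in(s0,s5,s):print(im[176:179,228:246].astype(int))
```

```text
[0.4447 0.0656 0.0401] [ 13.8488   0.0996 -10.9099] 0.09159993488396971 11.5
[[231 230 230 231 231 231 231 231 231 231 231 228 190  39  36  47  98 169]
 [231 231 231 231 226 198 218 231 231 230 231 226 175  37  36  45  86 145]
 [231 231 230 216 195 147 147 185 193 218 221 226 175  34  34  40  71 115]]
[[231 232 231 232 231 231 221  33  32  33  60 108  41  41  43  64 116 144]
 [232 231 232 231 228 203 177  34  33  38  68 108  41  41  42  65 119 137]
 [231 231 230 223 210 152 151 134 127  68  90 107  41  42  41  63 116 116]]
[[232 232 231 232 227 178  33  34  36  62  92  39  43  44  73 121 162 221]
 [231 232 231 231 225 141  54  33  43  75  92  40  41  45  75 117 128 162]
 [231 231 231 223 209 137 134 135 130 103 104  41  43  45  75 113 100 116]]
```

View pics/c8.png

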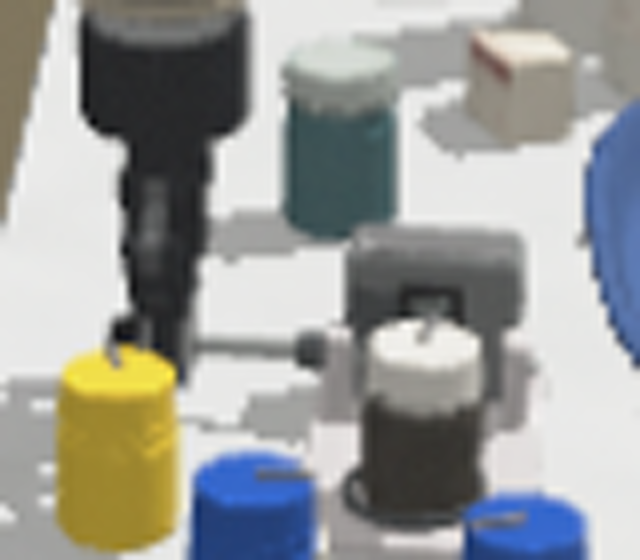

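```bash
python3 -c "
from station import job,ctrl
print(job.hand_in());s=ctrl.read_state();print(s['tool_pos'],s['wrist_force'],s['width'],s['time_s'])"
```

```text
the job is handed in; nothing more can be done
None
the job is handed in; nothing more can be done
```

I turned the jar about 98° clockwise by its lid and released it upright on its stand. I then gripped the pin's rod beside the head, pulled it back to its stop and handed the job in at about 11.5 s while still holding it.

- **Jar:** after release, the rib pointed about 82–83° in the top view and about 79° in the side view, against a target of about 86°. So it is roughly 3–7° off square, inside the 15° limit. The two views disagree by about 3–4°, and I left that uncorrected. The jar looked unchanged in the last side picture.
- **Pin:** the tool travelled 26 mm, and the head moved about 25 mm in the side picture, past the 21 mm needed. The wrist felt about 14 N along the pin and an unexplained 11 N downward. The tool did not move during the 0.7 s hold before hand-in.
- **Bystanders:** the teal jar had not moved in the last side picture. I did not measure the timer or tape again. The arm passed above that side of the bench at about 0.25 m, and no contact force showed.
- **Not checked:** the state could not be read after hand-in, so the final second is unconfirmed.

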